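Walk a stuck printer cassette out of its spring feet with light mallet taps

ROBOT

A 6-joint arm with a two-finger parallel gripper is mounted at the origin on the work surface. World frame = base frame: x ahead of the robot, y to its left, z up, the work surface at z = 0. Lengths are in m, angles in degrees, forces in N, time in s.
With the tool pointing down it reaches from about 0.3 to 0.825 m from the base axis. Payload 5.4 kg.
Tool frame: the origin (TCP) lies at the very end of the fingers, on their centre line; the grasp point (between the pads) lies 19 mm behind it; x points along the fingers, z is the direction in which the jaws open and shut, and the axes are right-handed (so a half turn about x gives the same grasp; the last joint's range is limited). The gripper opens to 92 mm and grips with 3 to 60 N. Pads are 20 mm wide; open, the fingers measure 128 mm over their backs; the gripper's body (75 mm by 189 mm) begins 69 mm behind the grasp point.
Start: joints at [-12.038, 9.076, 91.501, -0, 79.423, -12.038], TCP at [0.575, -0, 0.176] pointing down, gripper open.
Joint ranges: [-166.64, 166.64], [-54.1, 131.32], [10.49, 154.53], [-73.88, 253.88], [9.74, 151.15], [-171.62, 171.62]. Speed limits (degrees/s): [147.25, 147.25, 180, 180, 180, 180].

INTERFACE

Orientations are given as [roll, pitch, yaw] about the fixed x, y, z axes, in that order (R = Rz(yaw) Ry(pitch) Rx(roll)).
In Python, from workcell import bot gives the robot as it stands. The module is installed in compiled form; this text tells all that it offers. Calls block until the motion is done:
- bot.move_pose(position, orientation): joint-space move of the TCP to a pose.
- bot.servo_line(position, rot=None, v=0.15, threshold=None): straight line of the TCP; rot=None keeps the orientation; v is the mean speed in m/s. With threshold (N) it stops when the force on the tool has changed by that much, and returns True; else False.
- bot.set_joints(angles): joint-space move.
- bot.release() and bot.grab(): open the fingers fully, or close them until they stop; the grip force is fixed at half the most.
- bot.dwell(seconds).
- bot.ik(position, orientation): joint angles nearest the present ones, or None.
- bot.get_state(): the state.
- bot.get_image(name): name is "scene" or "side" or "wrist"; returns a dict with "color" (480x640x3 uint8, red, green, blue), "z_map" (480x640 float32, m along the optical axis (not along the pixel's ray), 0 where there is no reading), "camera_matrix" (3x3 intrinsics, pixels), "position" and "attitude" of the camera in the world; the wrist camera has in their place "hand_eye" (4x4, takes a point from camera to tool coordinates, whose origin is the TCP and whose axes are the tool frame's). Camera axes: x right, y down, z forward; pixel columns grow to the right and rows downward; lengths in m; the calibration is good to about 2 mm. A picture is of the moment at which its call begins: read the wrist's pose just before it.
A pose or a line that the arm cannot do raises bot.Unreachable and nothing moves.
- bot.finish_job(): hands the job in, once; it reports no verdict.
Trained networks look in a picture, given as the dict that the camera call returned (one of the last four; its "shot" number tells which), for a name from the list of things; names that differ only in an ending like _2 or _b are one class to them, and where a whole thing is asked for, a point or a joint stands for the part that bears it (a point fixed in the world has none). Each returns a list of dicts, best first, with "score" (0 to 1); they miss things now and then, are a little off and sometimes report something else, mostly with a low value. They report only what shows in the picture. A call takes as long as a camera call. They do not tell look-alikes from the thing itself.
- bot.look_for(picture, label): "point" ([x, y, z] in m, in world coordinates, good to about 4 mm: the middle of the surface that is visible of it).
- bot.silhouettes(picture, label): "mask" (480x640 bool, what is visible of it).
- bot.landmark_of(picture, label): "point" ([x, y, z] in m, in world coordinates, good to about 4 mm: a listed point, or the origin of a listed thing).
The state is a dict: "clock": time; "joint_pos": joint angles; "qvel": joint speeds; "tau": joint torques, N m; "tcp_pos": TCP position; "orientation": TCP orientation; "ft_force": force on the tool from outside, world axes, zero at the start; "wrist_torque": the same for the moment, N m; "finger_gap": finger opening in m.
Only numpy, scipy, OpenCV 4.12 (cv2) and the standard library are available. Lean on these libraries where they do the work, as an engineer would, in place of code of your own. Each camera call takes 0.05 s, during which the arm holds its last target. There are 200 camera calls.

TASK

The label-printer cassette is stuck in its service dock: take the mallet and tap lightly on its two yellow rear lugs, one side then the other, until it has walked out from under both spring feet, staying flat in the bay. The lugs crack above 17 N, so never strike harder, and keep your hand off the cassette, and both hand and mallet off the spring feet. Then stand the mallet back on its purple mat, handle up, and leave everything else on the desk where it is.

Things in the scene. Friction and masses are not known exactly. Their poses are not given: they have to be found in the camera images.
- dock: fixed grey service dock; plate 20 mm thick, x -38 to +75, y +-95 mm; its top is the bay floor. Origin at table height; +x is the way out, z up. An aluminium side rail to z 42 mm on each side, inner faces at y 66 to 67.5 mm (differs each time). A yellow lip 10 mm high at x 69 to 75 mm closes the way out. The -x side is open: there the mallet works
- gantry (a point): middle of the underside of the dock's blue gantry beam, which crosses above the bay: 20 mm wide (dock x -28 to -8 mm), z 74 to 84 mm, on uprights at y +-84 mm; axes as the dock's
- cassette: the stuck part: loose black printer cassette 60 (x) x 130 (y) x 28 (z) mm on the bay floor; origin under its centre, axes nearly the dock's. The play to each rail, 1 to 2.5 mm, differs each time: swung 0.02 to 0.06 rad from square it wedges against the rails, felt as a steep rise of force. At the start 6 to 10 mm of it lie behind the spring feet, which press on its top
- lug_left (a point): tip of the yellow lug at the cassette's rear, left (+y) end: 18 mm wide and high, 25 mm long, with a slick domed tip of 9 mm radius, its apex at cassette x -55, y +47, z 17 mm. A push along +x of 5 to 11 N on one lug swings that end forward about the other spring foot (the other lug goes back about a fifth as far). Cracks above 17 N
- lug_right (a point): the same for the right lug, at cassette y -47 mm. Pushing both ends at once or the cassette's middle needs about 20 N, so it has to be walked out end by end
- mallet: soft-faced mallet standing on its head, handle up, on the mat. 0.35 kg or so. Head: a block 28 (y) x 34 (z) mm, orange, with a black rubber face screwed tight into each end; how far each stands out differs each time: its face is 45 to 53 mm from the origin along x, to be found by touch. Handle: square wood, 22 x 22 mm (sides along x and y), from z 34 to 104 mm. Origin at the centre of the underside of the head, which is also under the handle's middle.
- mat: purple rubber mat 160 x 160 x 4 mm, fixed on the desk, left or right of the dock; origin at the centre of its underside, x and y along its sides. The mallet's place.
- tray: fixed blue parts tray 160 x 160 x 35 mm, on the other side of the dock than the mat
- clip_a (a joint): height of one of the two round black spring feet (at dock x -18, y +-32 mm), m: about 0 while it presses on the cassette, about 0.008 once the cassette has passed it and it has dropped behind it (grows downwards). One of the two springs is stiffer; which side it is on varies.
- clip_b (a joint): the same for the other spring foot
- hanger_a: carrier of spring foot clip_a, a steel collar under the gantry beam; x, y of the origin are those of the foot, z 0 is table height
- hanger_b: carrier of spring foot clip_b, in the same way
- scanner: bystander: white hand barcode scanner, about 150 x 62 x 40 mm, lying on the desk
- tape_roll: bystander: brown roll of packing tape, 96 mm across, 48 mm high, standing flat
- label_roll: bystander: white roll of labels, 90 mm across, 60 mm high, standing on its end
- carton: bystander: small brown carton 130 x 100 x 80 mm
- mug: bystander: blue mug, 80 mm across, 95 mm high
- stapler: bystander: red stapler 130 x 30 x 46 mm
Mind the look-alikes: they are no part of the job. There is more than one size of the mallet; the job needs the middle-sized.

How it is judged (in metres and radians):
On the way, in this order (a step that is already met when the one before it is completed fails the run):
1. the mallet is taken up from its mat (height (world z) of mallet above 0.015 m), for 0.1 s.
2. both spring feet have dropped behind the cassette (value of joint each of clip_a, clip_b above 0.005 m), for 0.1 s.
At the end, for the whole second after the job is handed in: Both spring feet are down behind the cassette (joints above 0.005); it lies still and flat (0.06 rad) on the bay floor, short of the yellow lip (origin under 45 mm ahead of the dock's); the mallet stands upright (0.12 rad), still, within 70 mm of the mat's centre along either side (all of step 2 and x of cassette in the frame of dock below 0.045 m and z of cassette in the frame of dock between 0.016 and 0.024 m and angle between cassette's own z axis and vertical below 0.06 rad and linear speed of each of cassette, mallet below 0.01 m/s and x of mallet in the frame of mat between -0.07 and 0.07 m and y of mallet in the frame of mat between -0.07 and 0.07 m and height (world z) of mallet below 0.008 m and angle between mallet's own z axis and vertical below 0.12 rad); the robot touches nothing.
It fails at once if the mallet presses on the cassette with more than 17 N (contact force between mallet and cassette above 17 N).
It fails at once if the hand or arm touches the cassette (more than 1 N) (contact force between any of the fingers, the arm and cassette above 1 N).
It fails at once if the hand, arm or mallet pushes on a spring foot (more than 1 N) (contact force between any of the fingers, the arm, mallet and hanger_a above 1 N or contact force between any of the fingers, the arm, mallet and hanger_b above 1 N).
It fails at once if a bystander is moved by more than 15 mm (distance of any of scanner, tape_roll, label_roll, carton, mug, stapler from where it was at the start of the episode above 0.015 m).
It also fails if it takes over 64 s, if anything falls off the work surface, if the arm or the gripper's body presses on something with over 40 N, if the wrist force passes 120 N, or if a joint passes its speed limit or range.

## Working session

There is one attempt and no reset: what is moved stays moved. The work goes in short steps, each a Python script; the robot and the scene stay as the last script left them, time stands still between calls to the robot, and variables do not carry over. Pictures are saved under pics/ and viewed, about 8 in all and at most 12, crops included, and the job is handed in when it is done.

```bash
mkdir -p pics; ls; cat > h.py <<'E'
import numpy as np, cv2
from workcell import bot
def save(p,n): cv2.imwrite('pics/'+n+'.png', cv2.cvtColor(p['color'],cv2.COLOR_RGB2BGR))
E
python3 - <<'E'
from h import *
np.set_printoptions(precision=4,suppress=True)
for c in ("scene","side"):
    p=bot.get_image(c); save(p,c+'0')
    print(c,p['camera_matrix'].tolist(),p['position'],p['attitude'])
    for l in ['dock','gantry','cassette','lug_left','lug_right','mallet','mat','tray','clip_a','hanger_a','scanner','tape_roll','label_roll','carton','mug','stapler']:
        try: print(l,[(np.round(d['point'],4).tolist(),round(d['score'],2)) for d in bot.landmark_of(p,l)])
        except Exception as e: print(l,e)
print(bot.get_state())
E
```

```text
pics
scene [[575.5785868093955, 0.0, 312.1517933539363], [0.0, 575.5785868093955, 230.3411378842615], [0.0, 0.0, 1.0]] [ 1.273  -0.9092  0.9852] [-127.5162    0.7501   36.9703]
dock [([0.5921, -0.0443, 0.001], 0.94)]
gantry [([0.5741, -0.0467, 0.0742], 0.81)]
cassette [([0.5949, -0.0439, 0.0161], 0.63)]
lug_left [([0.5372, -0.0025, 0.0312], 0.92), ([0.501, -0.2745, 0.0013], 0.43)]
lug_right [([0.5483, -0.0912, 0.0372], 0.88)]
mallet [([0.4053, -0.455, 0.0002], 0.91), ([0.4983, -0.2598, 0.003], 0.82), ([0.334, -0.3061, -0.0014], 0.59), ([0.5929, -0.4681, -0.0034], 0.54)]
mat [([0.499, -0.2744, -0.0001], 0.74)]
tray [([0.4968, 0.2784, 0.0028], 0.85), ([0.7159, -0.2784, 0.0001], 0.53), ([0.4988, -0.2768, -0.0006], 0.47)]
clip_a it knows: carton, cassette, dock, gantry, hanger, label_roll, lug_left, lug_right, mallet, mat, mug, scanner, stapler, tape_roll, tray
hanger_a [([0.4997, -0.2609, 0.0047], 0.57)]
scanner [([0.596, -0.0411, 0.0187], 0.7), ([0.7148, -0.278, -0.0012], 0.59)]
tape_roll [([0.719, 0.2707, 0.0005], 0.71), ([0.5016, -0.2765, 0.0016], 0.2)]
label_roll [([0.7703, 0.0279, 
[... 1194 characters left out ...]
3)]
tape_roll [([0.7157, 0.2704, 0.0028], 0.94)]
label_roll [([0.769, 0.0252, 0.0034], 0.83)]
carton [([0.5933, 0.4646, 0.0012], 0.51)]
mug [([0.3892, 0.4859, 0.0033], 0.6)]
stapler [([0.5961, -0.4658, -0.001], 0.93)]
{'clock': 1.6, 'joint_pos': array([-12.0397,   9.0769,  91.4993,  -0.002 ,  79.4249, -12.0373]), 'qvel': array([-0.0151,  0.0509, -0.0079, -0.0612,  0.0081, -0.0773]), 'tau': array([  0.0001, -38.5572, -32.2354,   0.0701,   0.0307,   0.    ]), 'tcp_pos': array([ 0.575 , -0.    ,  0.1762]), 'orientation': array([-131.1569,   89.9977, -131.1588]), 'ft_force': array([-0.142 ,  0.481 ,  0.5016]), 'wrist_torque': array([-0.0288,  0.0585,  0.016 ]), 'finger_gap': 0.09228803505709134}
```

View images.

View pics/scene0.png

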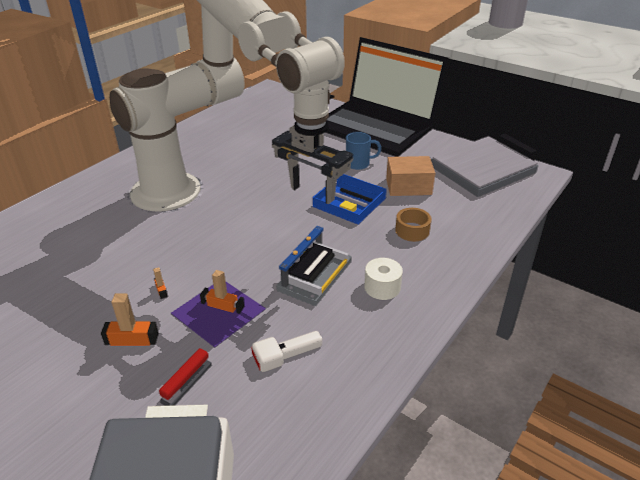

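View pics/side0.png

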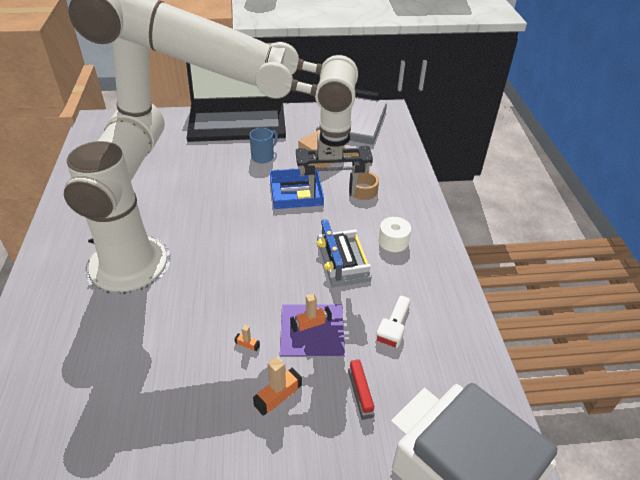

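The scene view shows the middle mallet on the purple mat (around 222,295). The larger one is at (128,330) and the smaller at (160,285). The dock is at (315,265). The side view agrees. Next I'll take close wrist views of the dock and the mallet.

```bash
cat >> h.py <<'E'
from scipy.spatial.transform import Rotation as Rn
def R(o): return Rn.from_euler('xyz',o,degrees=True).as_matrix()
def cloud(p,s):
    K=p['camera_matrix'];z=p['z_map'].astype(float);v,u=np.mgrid[:480,:640]
    c=np.stack([(u-K[0,2])*z/K[0,0],(v-K[1,2])*z/K[1,1],z],-1)
    H=np.array(p['hand_eye']); t=c@H[:3,:3].T+H[:3,3]
    w=t@R(s['orientation']).T+s['tcp_pos']; w[z==0]=np.nan
    return w
def wshot(n):
    s=bot.get_state(); p=bot.get_image('wrist'); save(p,n); w=cloud(p,s)
    np.savez('pics/'+n+'.npz',w=w,c=p['color']); return p,w
E
python3 - <<'E'
from h import *
np.set_printoptions(precision=4,suppress=True)
for n,pos in (('wdock',[0.53,-0.04,0.30]),('wmal',[0.46,-0.262,0.30])):
    bot.move_pose(pos,[0,90,0]); p,w=wshot(n)
    if n=='wdock': print(np.array(p['hand_eye']))
    for l in (['dock','gantry','cassette','lug_left','lug_right','hanger_a'] if n=='wdock' else ['mallet','mat']):
        print(l,[(np.round(d['point'],4).tolist(),round(d['score'],2)) for d in bot.landmark_of(p,l)])
    print(bot.get_state()['clock'])
a=cv2.hconcat([cv2.imread('pics/wdock.png'),cv2.imread('pics/wmal.png')]); cv2.imwrite('pics/w2.png',cv2.resize(a,(800,300),interpolation=cv2.INTER_AREA))
E
```

```text
[[-0.0005 -0.2623  0.965  -0.2085]
 [-0.0018 -0.965  -0.2623  0.0755]
 [ 1.     -0.0019  0.     -0.0004]
 [ 0.      0.      0.      1.    ]]
dock []
gantry [([0.5756, -0.0443, 0.0728], 0.7), ([0.714, -0.277, 0.0004], 0.35)]
cassette [([0.5966, -0.0396, 0.0159], 0.84)]
lug_left [([0.5353, -0.0016, 0.0378], 0.75)]
lug_right [([0.5445, -0.0939, 0.0363], 0.62)]
hanger_a [([0.5767, -0.0735, -0.0004], 0.48), ([0.566, -0.0142, 0.0011], 0.4)]
2.5583
mallet [([0.4973, -0.255, 0.0038], 0.96), ([0.3324, -0.3036, 0.0025], 0.63), ([0.4033, -0.4587, 0.0046], 0.55), ([0.5937, -0.4663, -0.0012], 0.27)]
mat [([0.5026, -0.2747, -0.0024], 0.67)]
3.6333
```

View pics/w2.png

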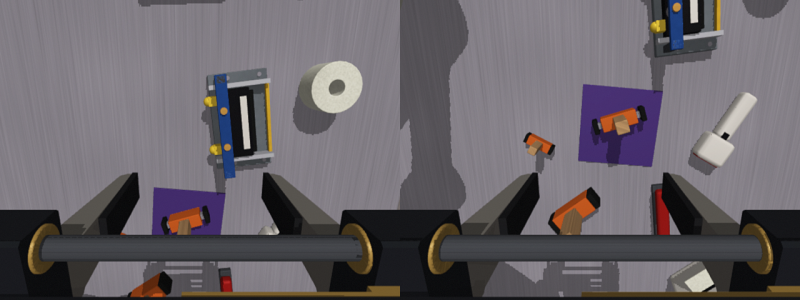

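The left half shows the dock (blue beam around 227,125, lugs at 209,100 and 214,150). The right half shows the mallet on the mat (620,120), with its head turned about 15°. I'll fit the geometry from the depth.

```bash
cat > fit.py <<'E'
from h import *
np.set_printoptions(precision=4,suppress=True)
def rect(m,w,t):
    q=w[m]; r=cv2.minAreaRect((q[:,:2]*1000).astype(np.float32)); print(t,len(q),'ctr',np.round(r[0],1),'size',np.round(r[1],1),'ang',round(r[2],2),'zmed',round(np.median(q[:,2])*1000,1))
d=np.load('pics/wmal.npz');w=d['w'];hsv=cv2.cvtColor(d['c'],cv2.COLOR_RGB2HSV).astype(int);x,y,z=np.moveaxis(w,-1,0)
near=np.hypot(x-.498,y+.257)<.09
rect(near&(z>.1)&(z<.115),w,'handletop')
rect(near&(z>.030)&(z<.045),w,'headtop all')
rect(near&(z>.033)&(z<.045)&(hsv[...,1]>150)&(hsv[...,2]>120),w,'headtop orange')
pm=(abs(x-.5)<.12)&(abs(y+.275)<.12)&(hsv[...,0]>120)&(hsv[...,0]<145)&(hsv[...,1]>100)&(z<.01)
rect(pm,w,'mat')
d=np.load('pics/wdock.npz');w=d['w'];hsv=cv2.cvtColor(d['c'],cv2.COLOR_RGB2HSV).astype(int);x,y,z=np.moveaxis(w,-1,0)
near=np.hypot(x-.59,y+.044)<.13
rect(near&(z>.078)&(z<.09),w,'beam')
blue=near&(z>.078)&(z<.09); 
ylw=near&(hsv[...,0]>20)&(hsv[...,0]<34)&(hsv[...,1]>150)&(hsv[...,2]>120)
rect(ylw&(x>.62)&(z<.045),w,'lip')
rect(near&(z>.036)&(z<.044)&((y>.005)|(y<-.1))&(x>.54),w,'rails')
for s,t in ((y>-.04,'L'),(y<-.04,'R')): rect(ylw&(x<.58)&s&(z>.025)&(z<.06),w,'lug'+t)
rect(near&(z>.016)&(z<.024),w,'plate')
rect(near&(z>.044)&(z<.052)&(x>.575),w,'casstop')
for lo in range(10,60,4): print(lo,(near&(z>lo/1e3)&(z<=(lo+4)/1e3)).sum(),end=' ')
E
python3 fit.py
```

```text
handletop 463 ctr [ 496.7 -257.5] size [22.  22.6] ang 16.46 zmed 108.0
headtop all 1382 ctr [ 497.  -257.3] size [104.8  28.4] ang 16.54 zmed 37.8
headtop orange 890 ctr [ 496.5 -256.8] size [69.1 26.9] ang 16.19 zmed 38.1
mat 12505 ctr [ 498.6 -274.7] size [159.7 159.1] ang 85.02 zmed 4.2
beam 3105 ctr [573.1 -42.7] size [ 20.2 183.5] ang 6.91 zmed 84.2
lip 536 ctr [662.1 -31.6] size [ 11.4 131.1] ang 4.0 zmed 30.2
rails 1155 ctr [606.3 -38.7] size [119.4 150.7] ang 7.08 zmed 42.1
lugL 279 ctr [547.4   1.3] size [22.9 17.3] ang 7.32 zmed 45.0
lugR 248 ctr [558.6 -91.8] size [22.7 17. ] ang 7.62 zmed 44.9
plate 4833 ctr [609.1 -38.8] size [112.7 190.4] ang 6.82 zmed 20.2
casstop 3790 ctr [620.6 -36.5] size [ 69.1 144.6] ang 6.64 zmed 47.9
10 9 14 66 18 4539 22 302 26 343 30 407 34 77 38 709 42 1500 46 3621 50 39 54 0 58 0
```

```bash
python3 - <<'E'
from h import *
np.set_printoptions(precision=4,suppress=True)
o=[0,90,16.4]; m=np.array([.4968,-.2574])
bot.move_pose([*m,.15],o); bot.servo_line([*m,.045],v=.12); bot.grab()
s=bot.get_state(); print(s['clock'],s['finger_gap'],s['tcp_pos'],s['ft_force'])
bot.servo_line([*m,.15],v=.12); s=bot.get_state(); print(s['clock'],s['finger_gap'],s['tcp_pos'],s['ft_force'],s['wrist_torque'])
D=np.array([.5908,-.0408]);a=np.radians(6.9);u=np.array([np.cos(a),np.sin(a)]);n=np.array([-u[1],u[0]])
q=D-.118*u+.047*n
bot.move_pose([*q,.15],[0,90,6.9]); bot.dwell(.2)
p=bot.get_image('side'); save(p,'side1'); p2,w=wshot('wheld')
a=cv2.hconcat([p['color'][180:420,200:520],cv2.resize(p2['color'],(320,240))]); cv2.imwrite('pics/v1.png',cv2.cvtColor(a,cv2.COLOR_RGB2BGR))
s=bot.get_state(); print(s['clock'],s['finger_gap'],s['tcp_pos'],s['ft_force'],s['wrist_torque'])
x,y,z=np.moveaxis(w,-1,0)
E
```

```text
6.3833 0.021680583256905 [ 0.4966 -0.2574  0.0449] [-0.0178  0.2369  0.6322]
7.4083 0.021759034207452635 [ 0.4961 -0.2568  0.1488] [ 0.1766  0.0872 -5.4336] [ 0.0007  0.0132 -0.0128]
8.6917 0.021459506716677144 [ 0.4682 -0.0091  0.15  ] [ 0.2213  0.3306 -4.6556] [-0.0097 -0.0779 -0.0161]
```

View pics/v1.png

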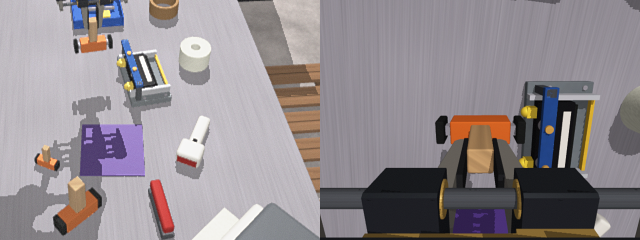

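The mallet is held upright with the middle handle gripped along x, and its face is in line with the left lug. Now I'll lower it and make the first careful taps.

```bash
cat >> h.py <<'E'
D=np.array([.5908,-.0408]);_a=np.radians(6.9);u=np.array([np.cos(_a),np.sin(_a)]);n=np.array([-u[1],u[0]])
ZT=.063
def P(dx,side,z=ZT): return [*(D+dx*u+side*.047*n),z]
def dx(s): return float((s['tcp_pos'][:2]-D)@u)
def fu(s): return float(-s['ft_force'][:2]@u)
def tap(side,start,adv,fmax=12.5,far=.035,step=.0008):
    """from dock-x start: touch, then push adv beyond touch; returns log; backs off to start"""
    bot.servo_line(P(start,side),v=.1); bot.dwell(.1)
    f0=np.mean([fu(bot.get_state()) for _ in range(3)])
    hit=bot.servo_line(P(start+far,side),v=.02,threshold=2.0)
    s=bot.get_state(); c=dx(s); log=[(round(c*1e3,1),round(fu(s)-f0,1))]
    x=c
    while hit and x<c+adv:
        x+=step
        h=bot.servo_line(P(x,side),v=.008,threshold=5.)
        s=bot.get_state(); f=fu(s)-f0; log.append((round(dx(s)*1e3,1),round(f,1)))
        if f>fmax: break
    bot.servo_line(P(c-.012,side),v=.06)
    print('LR'[side<0],'f0',round(f0,2),'hit',hit,round(bot.get_state()['clock'],2),log)
    return c
E
python3 - <<'E'
from h import *
bot.servo_line(P(-.118,1),v=.1)
s=bot.get_state();print(s['tcp_pos'],dx(s))
tap(1,-.118,.003)
E
```

```text
[ 0.46876365 -0.00852526  0.06375486] -0.11727509870437981
L f0 0.67 hit True 12.62 [(-103.6, np.float64(-1.2)), (-102.8, np.float64(-1.0)), (-102.4, np.float64(0.8)), (-102.1, np.float64(3.4)), (-101.8, np.float64(5.2))]
```

```bash
cat >> h.py <<'E'
def tap2(side,start,stop,fmax=12.5,step=.0012,quiet=False):
    """approach to dock-x start (free), press on until tcp dock-x reaches stop or force fmax; log tcp x, force"""
    bot.servo_line(P(start,side),v=.1); bot.dwell(.1)
    f0=np.mean([fu(bot.get_state()) for _ in range(3)])
    x=start; log=[]; contact=None
    while x<stop+.012:
        x+=step
        h=bot.servo_line(P(x,side),v=.012,threshold=5.)
        s=bot.get_state(); f=fu(s)-f0; log.append((round(dx(s)*1e3,1),round(float(f),1)))
        if h: x=min(x,dx(s)+.004)
        if f>fmax or dx(s)>stop: break
    bot.servo_line(P(start-.008,side),v=.06)
    print('LR'[side<0],'f0',round(float(f0),2),round(bot.get_state()['clock'],2),log)
    return log
E
python3 - <<'E'
from h import *
tap2(1,-.104,-.098)
E
```

```text
L f0 0.57 15.97 [(-102.8, 0.3), (-102.2, 1.6), (-101.7, 4.5), (-101.5, 6.0), (-101.2, 8.4), (-100.2, 6.3), (-99.8, 9.2), (-98.7, 7.7), (-98.3, 11.0), (-97.7, 11.4)]
```

```bash
python3 - <<'E'
from h import *
bot.servo_line(P(-.112,1),v=.1)
bot.servo_line(P(-.112,-1),v=.15)
tap2(-1,-.105,-.0965)
E
```

```text
R f0 0.51 20.33 [(-103.8, -0.4), (-102.5, -0.2), (-101.9, 2.0), (-101.6, 4.4), (-101.2, 6.9), (-100.2, 5.8), (-99.7, 7.5), (-98.6, 6.4), (-97.4, 7.4), (-96.2, 6.9)]
```

```bash
python3 - <<'E'
from h import *
bot.servo_line(P(-.108,-1),v=.1)
bot.servo_line(P(-.108,1),v=.2)
tap2(1,-.1015,-.0935,fmax=13,step=.0015)
bot.servo_line(P(-.108,-1),v=.2)
tap2(-1,-.100,-.0905,fmax=13,step=.0015)
E
```

```text
L f0 -0.26 30.78 [(-100.3, 1.6), (-99.8, 5.7), (-99.3, 7.8), (-98.2, 5.5), (-96.9, 7.7), (-95.6, 6.9), (-94.4, 8.1), (-95.5, 0.3), (-96.0, 1.0), (-95.7, 0.2), (-95.5, 0.6), (-95.2, -0.3), (-94.9, 0.4), (-94.7, -0.1), (-94.5, 0.6), (-94.3, 0.5), (-94.1, -0.6), (-94.0, 0.3), (-93.8, -0.2), (-93.6, 0.1), (-93.4, 0.5)]
R f0 0.66 34.73 [(-98.5, -1.1), (-96.9, -0.4), (-95.4, -0.3), (-94.8, 2.2), (-94.3, 6.1), (-93.9, 7.9), (-92.2, 6.9), (-90.8, 8.0), (-87.1, 2.5)]
```

```bash
python3 - <<'E'
from h import *
bot.servo_line(P(-.112,-1),v=.15)
bot.servo_line(P(-.125,-.4,.15),v=.2)
bot.dwell(.1)
p,w=wshot('w3')
print([(np.round(d['point'],4).tolist(),round(d['score'],2)) for l in ('cassette','lug_left','lug_right') for d in bot.landmark_of(p,l)])
q=bot.get_image('side');save(q,'side3')
np.savez('pics/side3.npz',z=q['z_map'])
s=bot.get_state();print(s['clock'],s['finger_gap'],s['tcp_pos'],s['ft_force'])
hsv=cv2.cvtColor(p['color'],cv2.COLOR_RGB2HSV).astype(int);x,y,z=np.moveaxis(w,-1,0)
X=(x-D[0])*u[0]+(y-D[1])*u[1];Y=(x-D[0])*n[0]+(y-D[1])*n[1]
yl=(hsv[...,0]>20)&(hsv[...,0]<34)&(hsv[...,1]>150)&(hsv[...,2]>100)&(abs(X)<.06)&(abs(Y)<.07)&(z>.025)&(z<.06)
for t,m in (('L',yl&(Y>0)),('R',yl&(Y<0))):
    if m.any(): print(t,m.sum(),np.percentile(X[m],[1,50,99])*1e3,np.median(Y[m])*1e3)
ct=(z>.044)&(z<.052)&(X>-.02)&(X<.07)&(abs(Y)<.064)
r=cv2.minAreaRect((np.c_[X[ct],Y[ct]]*1e3).astype(np.float32));print('casstop',r)
b=cv2.resize(p['color'][120:420,330:640],None,fx=1.5,fy=1.5,interpolation=cv2.INTER_CUBIC)
c=cv2.resize(q['color'][210:290,300:390],(400,356),interpolation=cv2.INTER_CUBIC)
c=cv2.copyMakeBorder(c,0,b.shape[0]-356,0,0,cv2.BORDER_CONSTANT)[:b.shape[0]]
a=cv2.hconcat([b[:,:400],c]);cv2.imwrite('pics/v3.png',cv2.cvtColor(a,cv2.COLOR_RGB2BGR))
E
```

```text
[([0.6049, -0.0385, 0.0185], 0.94), ([0.5374, 0.0005, 0.0379], 0.63), ([0.5375, -0.0031, 0.0367], 0.95), ([0.5555, -0.094, 0.0343], 0.92)]
35.9417 0.021679958028883128 [ 0.46855212 -0.07448543  0.14917637] [ 0.61221403 -0.20809929 -5.50516311]
L 752 [-43.50699204 -32.01729977 -21.13163997] 46.016947734422644
R 513 [-37.99209042 -28.96855128 -21.09002169] -46.18024723894811
casstop ((25.824609756469727, 0.5438232421875), (48.9063720703125, 127.68344116210938), 1.7187342643737793)
```

View pics/v3.png

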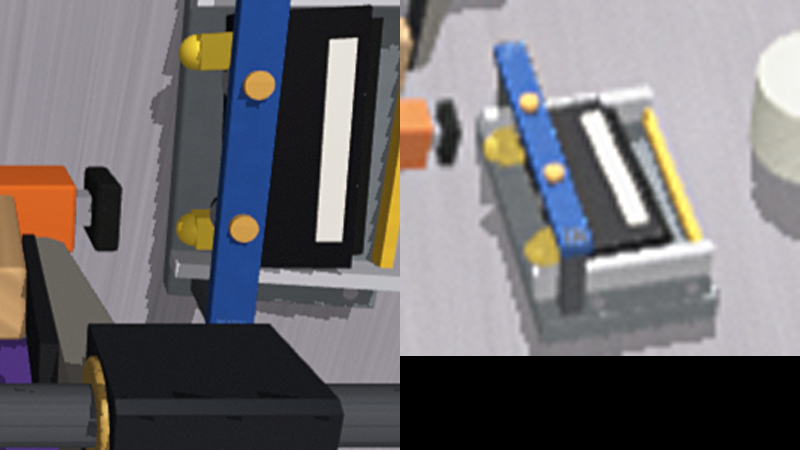

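The picture shows the right lug (177,228) further forward than the left (181,52), and the cassette well forward of the beam. I can't see the feet. I'll measure the displacement against the first picture offline.

```bash
cat > meas.py <<'E'
import sys
from h import *
def meas(f):
    d=np.load(f);w=d['w'];hsv=cv2.cvtColor(d['c'],cv2.COLOR_RGB2HSV).astype(int);x,y,z=np.moveaxis(w,-1,0)
    X=((x-D[0])*u[0]+(y-D[1])*u[1])*1e3;Y=((x-D[0])*n[0]+(y-D[1])*n[1])*1e3;z=z*1e3
    bm=(z>80)&(z<90)&(abs(Y)<60)&(abs(X+18)<20); pl=(z>17)&(z<23)&(abs(Y)<60)&(X<-30)&(X>-50)
    print(f,'beam X %.1f'%X[bm].mean(),'plate rear edge %.1f'%np.percentile(X[pl],2))
    ct=(z>44)&(z<52)&(X>-8)&(abs(Y)<62)&(X<60)
    e=[];
    for yy in range(-54,55,6):
        m=ct&(abs(Y-yy)<3)
        if m.sum()>20: e.append((yy,np.percentile(X[m],98)))
    e=np.array(e);k=np.polyfit(e[:,0],e[:,1],1);print(' front edge at mid %.1f slope %.4f rad'%(k[1],k[0]),np.round(e[:,1],1))
    yl=(hsv[...,0]>20)&(hsv[...,0]<34)&(hsv[...,1]>150)&(hsv[...,2]>90)&(abs(X)<60)&(z>25)&(z<60)
    for sg in (1,-1):
        m=yl&(abs(Y-sg*47)<5); print('  lug',sg,'apex X %.1f'%np.percentile(X[m],2), 'Y %.1f'%np.median(Y[yl&(Y*sg>0)&(abs(Y)<66)]))
    L=ct&(hsv[...,2]>150)&(hsv[...,1]<60); q=cv2.minAreaRect(np.c_[X[L],Y[L]].astype(np.float32)); print('  label',np.round(q[0],1),np.round(q[1],1),round(q[2],2))
for f in sys.argv[1:]: meas(f)
E
python3 meas.py pics/wdock.npz pics/w3.npz
```

```text
pics/wdock.npz beam X -18.0 plate rear edge -37.6
 front edge at mid 36.6 slope -0.0008 rad [37.5 35.6 36.8 38.6 36.7 34.3 35.9 37.8 37.1 36.3 36.6 36.6 37.9 35.6
 35.9 37.  36.9 36.3 37. ]
  lug 1 apex X -49.0 Y 47.7
  lug -1 apex X -48.4 Y -44.7
  label [22.7  0.3] [ 11.9 100.2] 0.24
pics/w3.npz beam X -18.6 plate rear edge -37.8
 front edge at mid 45.5 slope -0.0502 rad [48.5 45.9 47.7 47.8 47.4 47.3 46.4 46.5 45.6 45.6 45.7 44.2 44.7 44.9
 44.1 44.3 43.3 42.6 42. ]
  lug 1 apex X -43.3 Y 46.0
  lug -1 apex X -38.0 Y -46.2
  label [31.4  2.6] [ 12.8 100.1] 3.45
```

Since the start the left end has moved about 6 mm and the right about 10.5 mm, with a swing of about 0.05 rad. The right foot probably dropped (force fell to 2.5 N with a jump), but the left probably hasn't. I'll tap left again.

```bash
sed -i 's/v=.012,threshold=5.)/v=.014)/; s/^        if h: x=min.*$//' h.py
python3 - <<'E'
from h import *
bot.servo_line(P(-.108,1),v=.2)
l=tap2(1,-.099,-.089,fmax=12.3,step=.001)
E
```

```text
L f0 -0.51 40.74 [(-98.1, 0.6), (-97.0, 0.6), (-95.9, 0.4), (-94.9, 0.6), (-93.9, 0.1), (-93.0, 0.4), (-92.6, 2.8), (-92.2, 5.8), (-91.9, 7.4), (-91.6, 8.7), (-90.6, 7.2), (-89.2, 6.5), (-84.9, -0.8)]
```

```bash
python3 - <<'E'
from h import *
bot.servo_line(P(-.125,-.4,.15),v=.2)
bot.dwell(.1)
p,w=wshot('w4'); q=bot.get_image('side');save(q,'side4')
s=bot.get_state();print(s['clock'],s['finger_gap'],s['tcp_pos'],s['orientation'],s['wrist_torque'])
K=q['camera_matrix'];Rc=R(q['attitude'])
v,uu=np.mgrid[:480,:640];z=q['z_map'].astype(float)
W=np.stack([(uu-K[0,2])*z/K[0,0],(v-K[1,2])*z/K[1,1],z],-1)@Rc.T+q['position'];np.savez('pics/side4.npz',w=W,c=q['color'])
t=s['tcp_pos']
# mallet in hand: head-top points (from wrist), in tcp-relative dock axes
r=w-t; X=r[...,0]*u[0]+r[...,1]*u[1];Y=r[...,0]*n[0]+r[...,1]*n[1];Z=r[...,2]
for f in ('wheld','w3','w4'):
    c=np.load('pics/%s.npz'%f); tt={'wheld':[.4682,-.0091,.15],'w3':[.46855,-.07449,.14918]}.get(f,t)
    r=c['w']-np.array(tt); X=(r[...,0]*u[0]+r[...,1]*u[1])*1e3;Y=(r[...,0]*n[0]+r[...,1]*n[1])*1e3;Z=r[...,2]*1e3
    m=(abs(X)<60)&(Y>0)&(Y<13)&(Z<0)&(Z>-25)
    k=np.polyfit(X[m],Z[m],1); m2=m.copy(); m2[m]=abs(Z[m]-np.polyval(k,X[m]))<3; k=np.polyfit(X[m2],Z[m2],1)
    print(f,m2.sum(),'top slope',k, 'X range',np.percentile(X[m],[1,99]))
E
python3 meas.py pics/w3.npz pics/w4.npz
python3 -c "
import cv2
a=cv2.imread('pics/w4.png')[100:420,260:640];b=cv2.imread('pics/side4.png')[150:300,200:400]
a=cv2.resize(a,(475,400));b=cv2.resize(b,(325,244));b=cv2.copyMakeBorder(b,0,156,0,0,0)
cv2.imwrite('pics/v4.png',cv2.hconcat([a,b]))"
```

```text
41.6417 0.021788910174500735 [ 0.46810842 -0.07342469  0.14860443] [163.11767139  80.84296201 170.4165933 ] [-0.02085819 -0.26462198 -0.04481346]
wheld 2689 top slope [-6.50017883e-04 -7.25010496e+00] X range [-50.80767018  51.22167204]
w3 2564 top slope [-0.15802291 -8.42064487] X range [-52.50361198  48.40191132]
w4 2471 top slope [-0.15757206 -7.60802079] X range [-51.85455096  48.868152  ]
pics/w3.npz beam X -18.6 plate rear edge -37.8
 front edge at mid 45.5 slope -0.0502 rad [48.5 45.9 47.7 47.8 47.4 47.3 46.4 46.5 45.6 45.6 45.7 44.2 44.7 44.9
 44.1 44.3 43.3 42.6 42. ]
  lug 1 apex X -43.3 Y 46.0
  lug -1 apex X -38.0 Y -46.2
  label [31.4  2.6] [ 12.8 100.1] 3.45
pics/w4.npz beam X -18.5 plate rear edge -37.8
 front edge at mid 50.9 slope -0.0154 rad [51.6 51.9 51.3 52.7 50.6 51.4 51.7 51.4 52.3 49.6 50.  49.8 49.9 51.6
 49.4 51.5 51.1 50.2 50. ]
  lug 1 apex X -34.5 Y 47.3
  lug -1 apex X -34.6 Y -45.2
  label [37.9  0.1] [99.9 13.2] 89.74
```

View pics/v4.png

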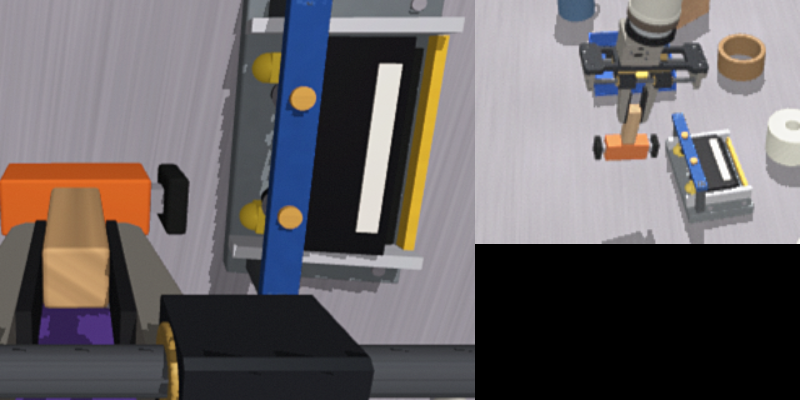

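The cassette is now square, about 14.4 mm forward on both sides. The tool has drifted 9° in tilt, so I'll restore the orientation explicitly. First, an offline check on the feet: the dark arcs beside the beam near (270,95) and (262,195).

```bash
python3 - <<'E'
from h import *
np.set_printoptions(precision=1,suppress=True,linewidth=150)
for f in ('wdock','w3','w4','side4'):
    d=np.load('pics/%s.npz'%f);w=d['w'];x,y,z=np.moveaxis(w,-1,0)
    X=((x-D[0])*u[0]+(y-D[1])*u[1])*1e3;Y=((x-D[0])*n[0]+(y-D[1])*n[1])*1e3;z=z*1e3
    V=d['c'].max(-1)
    for sg in (1,-1):
        m=(abs(Y-sg*32)<12)&(abs(X+18)<14)&(z>24)&(z<80)&(V<75)
        if m.sum()>3: print(f,sg,m.sum(),'X',np.percentile(X[m],[2,50,98]),'Y',np.percentile(Y[m],[2,50,98]),'Z',np.percentile(z[m],[2,20,50,98]))
        m=(abs(Y-sg*32)<6)&(X<-23)&(X>-45)&(V<75); print('   shadow/floor dark',m.sum(), np.percentile(z[m],[2,50,98]) if m.sum() else '')
E
python3 -c "
import cv2
a=cv2.imread('pics/w4.png')[130:300,440:540];b=cv2.imread('pics/wdock.png')[120:290,300:400]
cv2.imwrite('pics/v5.png',cv2.resize(cv2.hconcat([a,b]),(700,595),interpolation=cv2.INTER_CUBIC))"
```

```text
wdock 1 10 X [-27.9 -26.4  -4. ] Y [22.2 34.3 42.5] Z [28.9 47.9 62.9 79.6]
   shadow/floor dark 4807 [436.5 442.6 459.2]
wdock -1 10 X [-27.9 -27.7  -4.1] Y [-37.6 -30.2 -22. ] Z [47.1 48.5 70.6 78.9]
   shadow/floor dark 108 [ 4.2 20.2 81.6]
w3 1 133 X [-28.1 -27.7 -17.5] Y [20.6 31.8 42.6] Z [25.3 65.5 73.5 79.7]
   shadow/floor dark 181 [ 2.8 67.3 83.3]
w3 -1 111 X [-28.1 -27.7 -23.1] Y [-43.1 -30.4 -21.5] Z [51.4 65.5 75.3 79.7]
   shadow/floor dark 299 [  5.4  82.  264. ]
w4 1 131 X [-28.2 -27.7 -24. ] Y [21.1 32.6 42.9] Z [47.1 65.5 73.8 80. ]
   shadow/floor dark 189 [ 3.7 66.5 84.1]
w4 -1 130 X [-28.  -27.6 -22. ] Y [-42.4 -30.1 -21.6] Z [46.  49.9 71.6 79.6]
   shadow/floor dark 284 [  3.6  78.9 264.5]
   shadow/floor dark 1 [50.9 50.9 50.9]
   shadow/floor dark 6 [ 72.8 303.9 307.7]
```

View pics/v5.png

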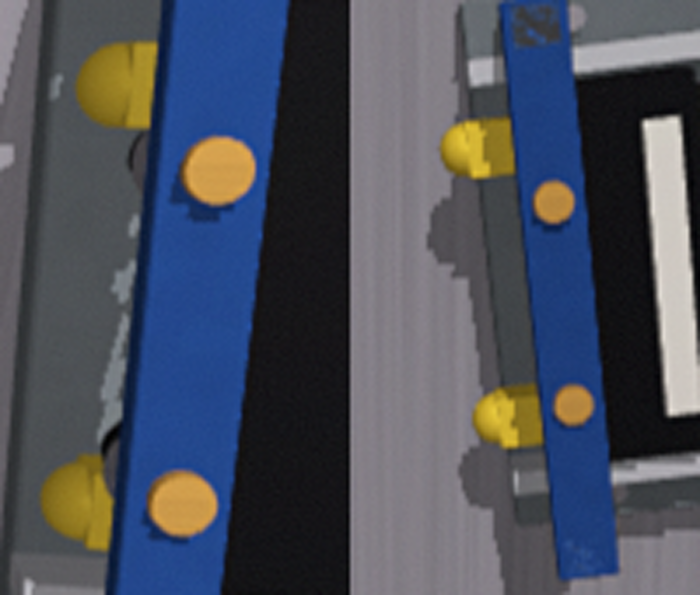

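Clear signs that both feet have dropped: each end ended in a sudden force drop and a jump, and during the last one the right end also moved forward freely. A very small free-play tap on the right, with the orientation corrected, will check that no foot still presses.

```bash
python3 - <<'E'
from h import *
O=[0,90,6.9]; z=.066
bot.move_pose(P(-.112,-1,.12),O); bot.servo_line(P(-.100,-1,z),rot=O,v=.12); bot.dwell(.1)
s=bot.get_state();print(s['clock'],s['tcp_pos'],s['orientation'],s['wrist_torque'])
f0=np.mean([fu(bot.get_state()) for _ in range(3)]); log=[]; c=None
bot.servo_line(P(-.091,-1,z),rot=O,v=.04)
x=-.091
while x<-.083:
    x+=.001; bot.servo_line(P(x,-1,z),rot=O,v=.014); s=bot.get_state(); f=float(fu(s)-f0); log.append((round(dx(s)*1e3,1),round(f,1)))
    if f>1.2 and c is None: c=dx(s)
    if f>6 or dx(s)>-.0857 : break
print(log)
bot.servo_line(P(-.105,-1,z),rot=O,v=.1); bot.servo_line(P(-.118,-1,.15),rot=O,v=.2)
p,w=wshot('w5');print(bot.get_state()['clock'])
E
python3 meas.py pics/w5.npz
```

```text
42.6667 [ 0.49819066 -0.09982606  0.06726637] [-32.05036936  89.87478092 -25.13807827] [-0.02564792 -0.0110932   0.01461299]
[(-90.1, 0.6), (-89.0, 0.2), (-87.9, -0.4), (-87.1, 1.2), (-86.5, 1.4), (-85.6, 2.8)]
45.5167
pics/w5.npz beam X -18.8 plate rear edge -37.9
 front edge at mid 50.9 slope 0.0010 rad [50.9 50.5 50.3 50.5 50.1 52.2 50.2 52.9 51.7 49.8 51.5 50.3 51.6 49.9
 52.3 52.3 49.7 49.2 51.7]
  lug 1 apex X -34.6 Y 47.2
  lug -1 apex X -33.7 Y -45.6
  label [38.5  0.7] [13.1 99.7] 0.5
```

The lug moves at 1–3 N, which is floor friction only, against about 8 N needed before. Both feet are clear, so I'll put the mallet back.

```bash
python3 - <<'E'
from h import *
O=[0,90,16.4]; m=[.4968,-.2574]
bot.move_pose([*m,.12],O); bot.servo_line([*m,.053],rot=O,v=.12); bot.dwell(.2)
h=bot.servo_line([*m,.0425],rot=O,v=.02,threshold=3); bot.dwell(.2)
s=bot.get_state();print(h,s['clock'],s['tcp_pos'],s['orientation'],s['ft_force'],s['wrist_torque'])
bot.release(); bot.dwell(.3); s=bot.get_state();print(s['finger_gap'],s['ft_force'])
bot.servo_line([*m,.16],rot=O,v=.15)
bot.move_pose([.46,-.262,.30],[0,90,0]); bot.dwell(.2)
p,w=wshot('w6');x,y,z=np.moveaxis(w,-1,0)
near=np.hypot(x-.498,y+.257)<.09
for lo,hi in ((.09,.125),(.028,.05)):
    q=w[near&(z>lo)&(z<hi)];r=cv2.minAreaRect((q[:,:2]*1e3).astype(np.float32));print(r)
    A=np.c_[q[:,:2]-q[:,:2].mean(0),np.ones(len(q))];print(len(q),np.median(q[:,2]),np.linalg.lstsq(A,q[:,2],rcond=None)[0])
q=bot.get_image('scene');save(q,'scene6');print(bot.get_state()['clock'])
for l in ['scanner','tape_roll','label_roll','carton','mug','stapler','cassette']:
    d=bot.landmark_of(q,l); print(l,np.round(d[0]['point'],3) if d else None)
cv2.imwrite('pics/v6.png',cv2.hconcat([cv2.resize(cv2.imread('pics/w6.png'),(400,300)),cv2.resize(cv2.imread('pics/scene6.png'),(400,300))]))
E
```

```text
True 47.7417 [ 0.49652263 -0.25755826  0.04499597] [-166.8734499    89.97047732 -150.47306583] [-1.14725705 -0.72993423  6.06430135] [-0.04007948  0.0736346  -0.00494281]
0.09187076361434761 [ 0.12402229  0.043533   -0.01286135]
((496.6695251464844, -257.6502685546875), (22.05062484741211, 22.37289047241211), 16.9466495513916)
505 0.10779793633922491 [ 0.08907129 -0.18060029  0.10681843]
((497.0195617675781, -257.6485900878906), (104.4985580444336, 28.38015365600586), 16.289548873901367)
1460 0.03765799181611504 [ 0.00245875 -0.0187877   0.03727086]
51.0083
scanner [ 0.717 -0.28  -0.002]
tape_roll [ 0.716  0.271 -0.   ]
label_roll [0.77  0.028 0.002]
carton [ 0.596  0.467 -0.002]
mug [ 0.389  0.484 -0.001]
stapler [ 0.596 -0.468 -0.003]
cassette [ 0.611 -0.038  0.019]
```

View pics/v6.png

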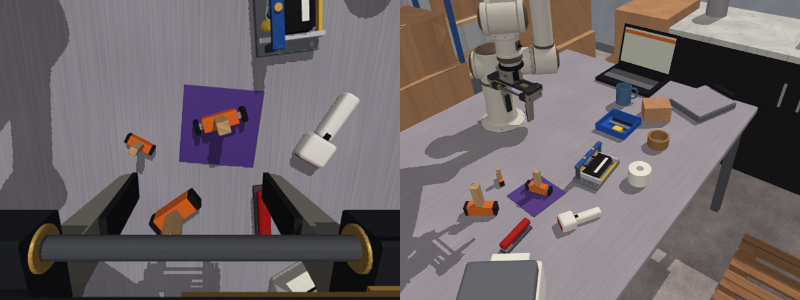

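The mallet stands upright on the mat at its old spot (220,122 in the left view), everything else is in place, and the hand is clear. Handing in.

```bash
python3 -c "
from workcell import bot
bot.finish_job(); print(bot.get_state()['clock'])"
```

```text
the job is handed in; nothing more can be done
the job is handed in; nothing more can be done
```

The cassette is walked out, and by my checks both spring feet have dropped behind it. I inferred that from force and position and did not see it: the feet are hidden under the beam. The job was handed in at about 51 s of the 64 s allowed.

**What I did:** I took the middle-sized mallet by its handle and tapped left, right, left, right, left. The highest force I read was 11.4 N against the 17 N limit, though I read it only between small steps. I then stood the mallet back on its mat.

**Last checks:**
- **Cassette:** it had moved about 14 mm and lay square to within about 0.01 rad. Its origin was about 20 mm ahead of the dock's (limit 45 mm).
- **Spring feet:** each end's last tap ended in a sudden force drop and a forward jump of about 4 mm. A final light tap on the right then moved it at under 3 N, where about 8 N had been needed before.
- **Mallet:** it stands upright about 17 mm from the mat's centre, within 1 mm of where it started.
- **Bystanders:** all six were within a few millimetres of their starting positions.

**What went wrong:**
- **Stalled tap:** the third tap (left) lost contact partway because the force stop misfired, so that end needed one more tap.
- **Tilted tool:** the tool had also tilted about 9° during the tapping. I noticed only after the last working tap, so that tap was made with the mallet head tilted. I straightened it before the final light tap and the placing.

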